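Snap the gear guard onto the drive unit

TASK

Put the yellow guard back on the small gear drive: lift it by its black rib, set it squarely over the housing's rim and press it straight down until the clip arms at both ends have snapped under the orange strips and it sits fully home, then let go. Press gently, feeling for the snap - the guard cracks above about 30 N - and leave the bottles where they are.

Things in the scene. Friction and masses are not known exactly. Their poses are not given: they have to be found in the camera images.
- guard_rib (a point): centre of the black grip rib on top of the yellow guard, a cover that stands upright on its two clip arms. Rib 56 mm long (guard's x), 12 wide (y), 30 tall; it meets the flat yellow plate 15 mm below this point: keep fingertips above the plate. Guard: 136 mm long (x), 85 wide, 53.5 tall, 0.1 to 0.17 kg. x along the rib, z up; a half turn about z changes nothing.
- guard_seat (a point): centre of the underside of the guard's top plate, 18 mm below guard_rib, 20.5 mm above the arms' feet; same axes. At home the plate lies on the four blue rubber pads of the housing's rim. At each end (x) hangs a rigid clip arm 30 mm wide with an inward nose at its foot; flared lips 12 mm deep straddle the rim's long sides with 1.8 mm play each.
- unit_center (a point): middle of the drive unit's foot plate, 7 mm above the table. The fixed unit: a low grey housing 120 mm long (x), 64 wide (y), open over a brass and a white gear, on threaded standoffs: its rim (top of its blue pads) is 39 to 59 mm above this point, not known more exactly. A round motor at +y reaches 76 mm from the middle, below the rim. z up. The guard's length goes along the housing's, centred, either way round.
- seal (a joint): black sprung seal frame just inside the rim; m it is pressed down: 0 when free, standing 4 mm proud of the pads; 0.004 or a little more with the guard pressed on the pads; about 0.003 once the guard is snapped and released (it pushes the guard up by about 1 mm against the noses, with 7 N).
- pads (a joint): four blue rubber landing pads on the rim's long sides, moving together; m they are squashed: 0 until the guard's plate lands on them, then 1 mm for every 12 N. Home is where the plate just meets them; they are easily overpressed.
- catch_a (a joint): springy orange rim strip at the housing's +x end; m it is pushed inward: 0 at rest, 0.003 to 0.004 while a clip nose rides down its slope, back to 0 once the nose has snapped under it. The noses meet the slopes about 10 mm above home and snap under within the last 1 mm or so.
- catch_b (a joint): the same at the housing's -x end. Pressing the guard straight down, both ends together, takes roughly 8 to 20 N over the slopes and the seal (friction varies); after the snap it drops, then climbs steadily past 20 N on the pads. The guard cracks when pushed with more than about 30 N.
- teal_bottle_mid (a point): bystander: teal paint bottle, 39 mm across, 74 mm tall; its centre, half-way up.
- rose_bottle_mid (a point): bystander: rose-pink paint bottle, 39 mm across, 74 mm tall; its centre, half-way up.
- thinner_mid (a point): bystander: off-white bottle with a black cap, 49 mm across, 110 mm tall; its centre, half-way up.
- white_bottle_mid (a point): bystander: white paint bottle, 39 mm across, 74 mm tall; its centre, half-way up.
Things that resemble listed ones, but are neither listed nor needed, are in the scene too. Leave any green look-alike of the part that bears unit_center alone.

How it is judged:
On the way, in this order (a step that is already met when the one before it is completed fails the run):
1. the guard is set squarely over the rim, not yet snapped (horizontal distance between guard_seat and unit_center below 0.008 m and z of guard_seat in the frame of unit_center below 0.071 m and angle between the x axis of guard_seat and the x axis of unit_center, either way round below 0.12 rad), for 0.05 s.
2. both ends are pressed home and snapped (value of joint seal above 0.002 m and angle between guard_seat's own z axis and vertical below 0.025 rad and horizontal distance between guard_seat and unit_center below 0.004 m and angle between the x axis of guard_seat and the x axis of unit_center, either way round below 0.06 rad and value of joint each of catch_a, catch_b below 0.001 m), for 0.2 s.
At the end, for the whole second after the job is handed in: The guard sits on the drive unit with both ends snapped: the seal pressed in by more than 2 mm, both orange strips sprung back out (less than 1 mm in), the guard level within 0.025 rad, centred within 4 mm, its length along the housing within 0.06 rad; at rest and released (all of step 2 and linear speed of guard below 0.01 m/s); the robot touches nothing.
It fails at once if the guard is cracked: pressed on the blue pads with more than 20 N (about 30 N by hand, as the seal takes 10 N), or on any of the unit with more than 60 N (contact force between guard and pads above 20 N or contact force between guard and housing above 60 N).
It fails at once if a bottle is pushed away or knocked over (its centre moved more than 25 mm) (distance of any of teal_bottle_mid, rose_bottle_mid, thinner_mid, white_bottle_mid from where it was at the start of the episode above 0.025 m).
It also fails if it takes over 42 s, if anything falls off the work surface, if the arm or the gripper's body presses on something with over 40 N, if the wrist force passes 120 N, or if a joint passes its speed limit or range.

ROBOT

A 7-joint arm with a two-finger parallel gripper is mounted at the origin on a cart in front of the work surface, level with it; the furniture and walls round the work are solid. World frame = base frame: x ahead of the robot, y to its left, z up, the work surface at z = 0. Lengths are in m, angles in rad, forces in N, time in s.
With the tool pointing down it reaches from about 0.425 to 0.875 m from the base axis. Payload 8.4 kg.
Tool frame: the origin (TCP) lies at the very end of the fingers, on their centre line; the grasp point (between the pads) lies 19 mm behind it (tcp_to_grasp is the distance from the TCP to the grasp point, in m); z points along the fingers, y is the line along which they close (so a half turn about z gives the same grasp; the last joint's range is limited). The gripper opens to 87 mm and grips with 3 to 60 N. Pads are 19 mm wide; open, the fingers measure 117 mm over their backs; the gripper's body (75 mm by 190 mm) begins 51 mm behind the grasp point.
Start: joints at [-1.254, 0.333, 0.04, 1.465, -0.013, 1.343, -0.059], TCP at [0.263, 0.595, 0.196] pointing down, gripper open.
Joint ranges: [-2.58, 2.58], [-0.38, 2.09], [-1.3, 1.39], [0.25, 2.4], [-1.5, 4.64], [0.08, 2.09], [-2.65, 2.65]. Speed limits (rad/s): [2.22, 2.22, 2.79, 2.79, 3.14, 3.14, 3.14].

INTERFACE

Orientations are given as a rotation vector (axis times angle).
In Python, from rig import observe, get_image, finish_job, tcp_to_grasp gives the robot as it stands.
- The arm moves only by the tool step_arm, never from a script. Its argument "motion" is a list of rows, each a list of 2 entries, a list of its own where there are three numbers: the shift along the tool's x, y, z each as a share of 0.04 m, from -1 to 1, then the turn, a rotation vector about the tool's x, y, z each as a share of 90 degrees, from -1 to 1. In form: [[[dx, dy, dz], [wx, wy, wz]], ...]. A call has 1 to 10 rows; each row shifts and turns the commanded pose from where the row before left it, along the tool's axes as they then stand; what a row does not reach is not made up. A row lasts 1/10 s, in which the tool goes at most 50 mm and 8.59 degrees, less where a joint would pass 70% of its speed; a pose out of reach is approached as far as the arm can. A call with a number of a shift or a turn outside -1 to 1 is refused whole. A call with a gripper value outside its range is refused whole. "gripper" is the opening in per cent of the stroke, from 0 (shut) to 100 (fully open), set as the call begins (left out, the last holds). The fingers move at their own pace and stop on an object; "squeeze" is the grip in N (left out, the last holds). Time passes only in rows, so rows that do not move let the fingers close. It gives the time, the measured TCP pose, the force, the opening and the grip force at its end, in the units of the state.
- observe(): the state, without advancing time (a new reading comes with each control period).
- get_image(name): name is "side" or "top"; returns a dict with "img" (480x640x3 uint8, red, green, blue), "fovy" (degrees; the focal length in pixels is half the picture's height over the tangent of half this angle, whatever the lens; pixels are square), "cx", "cy" (the principal point, pixels), "k1" (the pictures are not rectified: a ray, as slopes to the right and down, at radius r is drawn at 1 + k1 r^2 times it, then the intrinsics apply), "R" (3x3) and "t" (3): a world point X has camera coordinates R X + t. Camera axes: x right, y down, z forward; pixel columns grow to the right and rows downward; lengths in m; the calibration is good to about 2 mm. A picture is of the moment at which its call begins. There is no depth.
- finish_job(): hands the job in; it is judged then, once.
The state is a dict: "time_s": time; "joint_positions": joint angles; "qd": joint speeds; "effort": joint torques, N m; "tcp_pos": TCP position; "ee_rot": TCP orientation; "force": force on the tool from outside, world axes, zero at the start; "moment": the same for the moment, N m; "opening": opening from 0.0 (shut) to 1.0 (fully open); "gripper_force": force on a finger pad.
Only numpy, scipy, OpenCV 4.12 (cv2) and the standard library are available. Lean on these libraries where they do the work, as an engineer would, in place of code of your own. Each camera call takes 0.05 s, during which the arm holds its last target. There are 200 camera calls.

## Working session

There is one attempt and no reset: what is moved stays moved. The work goes in short steps, Python scripts to look and compute and a tool call to move; the robot and the scene stay as the last step left them, time stands still between calls to the robot, and variables do not carry over. Pictures are saved under pics/ and viewed, at most 10 in all, crops included, and the job is handed in when it is done.

Besides the shell and the picture viewer there is one more tool, called after "Call:" by a JSON object that holds its "name" and its "arguments", one argument or row to a line. step_arm: Moves the arm, as the interface text tells. Its arguments: {"type":"object","properties":{"motion":{"type":"array","items":{"type":"array"}},"gripper":{"type":"number"},"squeeze":{"type":"number"}},"required":["motion"]}

```bash
mkdir -p pics
cat > h.py <<'E'
import numpy as np, cv2, pickle, sys
from rig import observe, get_image, finish_job, tcp_to_grasp
def snap(n,f):
    d=get_image(n); cv2.imwrite(f'pics/{f}.png',d['img'][:,:,::-1]); pickle.dump(d,open(f'pics/{f}.pkl','wb')); return d
def load(f): return pickle.load(open(f'pics/{f}.pkl','rb'))
def par(d):
    f=240/np.tan(np.radians(d['fovy'])/2); K=np.array([[f,0,d['cx']],[0,f,d['cy']],[0,0,1]]); return K,np.array([d['k1'],0,0,0.])
def proj(d,X):
    K,D=par(d); return cv2.projectPoints(np.atleast_2d(np.float64(X)),cv2.Rodrigues(np.array(d['R']))[0],np.array(d['t'],float),K,D)[0][:,0]
def onz(d,uv,z):
    K,D=par(d); p=cv2.undistortPoints(np.float64(uv).reshape(-1,1,2),K,D)[:,0]
    R=np.array(d['R']);c=-R.T@np.array(d['t']); r=np.c_[p,np.ones(len(p))]@R
    return c+r*((z-c[2])/r[:,2])[:,None]
E
python3 -c "
from h import *
for n in ('top','side'):
  d=snap(n,n+'0'); print(n,d['fovy'],d['k1'],-np.array(d['R']).T@d['t'])
print(observe(),tcp_to_grasp)"
```

```text
top 50.480924072144376 0.04903840190711834 [0.32898935 0.03992703 1.22140084]
side 51.46705663422969 0.04135357862940175 [ 0.43906186 -0.88961166  0.7186934 ]
{'time_s': 0.1, 'joint_positions': array([-1.25417046,  0.33381559,  0.03985975,  1.46619948, -0.01339271,
        1.34331746, -0.05849135]), 'qd': array([ 1.91905935e-04, -3.01766102e-03, -7.42492265e-04, -1.95388383e-03,
       -4.46607575e-04, -1.30825554e-03, -3.86610804e-05]), 'effort': array([ 4.30324857e-03, -6.57806754e+01,  1.33982174e+00, -4.04711616e+01,
       -5.98900323e-02,  4.09114722e-02,  5.87655040e-05]), 'tcp_pos': array([0.26239274, 0.59416074, 0.19475586]), 'ee_rot': array([-6.48428135e-01, -3.07373502e+00,  2.29279642e-03]), 'force': array([-0.17553861,  0.16642215,  0.47608206]), 'moment': array([-0.04264716,  0.0568079 , -0.01650516]), 'gripper_force': 0.0, 'opening': 1.0003412293164162} 0.0187
```

View pics/top0.png

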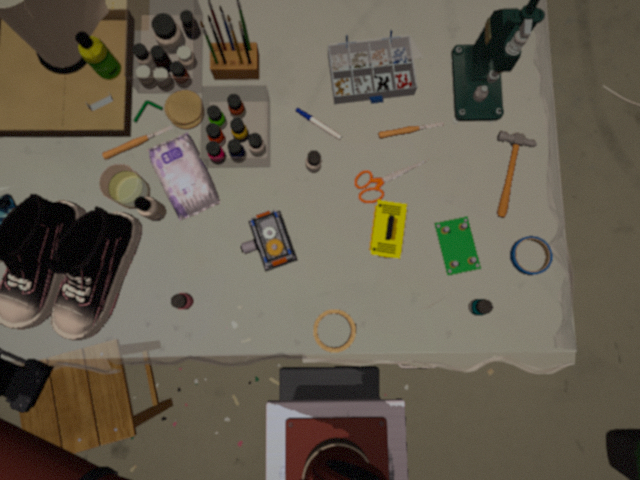

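View pics/side0.png

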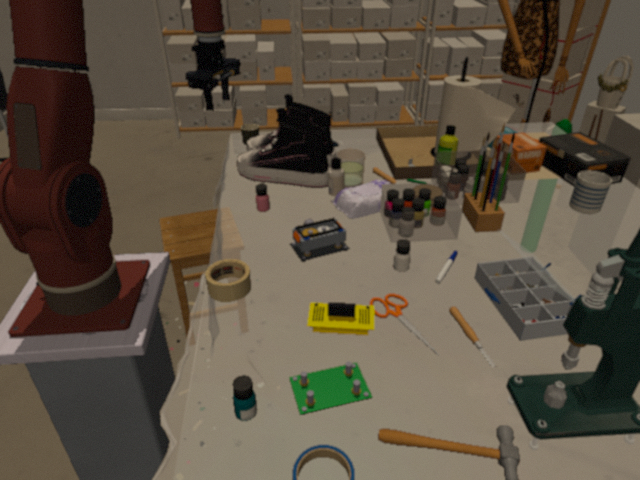

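The top view shows the guard at about (388,230) and the unit at (272,240), with its motor to the left. In the side view the guard is at (341,317) and the unit at (320,237). I'll zoom in on both.

```bash
python3 -c "
from h import *
t=load('top0')['img'];s=load('side0')['img']
def c(i,u,v): return cv2.convertScaleAbs(cv2.resize(i[v:v+60,u:u+80],(400,300),interpolation=cv2.INTER_CUBIC),alpha=1.6)
o=np.vstack([np.hstack([c(t,350,200),c(t,232,208)]),np.hstack([c(s,301,287),c(s,280,207)])])
cv2.imwrite('pics/crop0.png',o[:,:,::-1])
for z in (0,.05): print(onz(load('top0'),[[388,230],[272,240]],z), onz(load('side0'),[[341,317],[320,237]],z))
"
```

```text
[[ 0.54823369 -0.13658213  0.        ]
 [ 0.52767909  0.14601812  0.        ]] [[ 0.55053778 -0.11738892  0.        ]
 [ 0.53279542  0.18984672  0.        ]]
[[ 0.53925857 -0.12935644  0.05      ]
 [ 0.51954541  0.14167511  0.05      ]] [[ 0.54278233 -0.17111299  0.05      ]
 [ 0.52627431  0.11474805  0.05      ]]
```

View pics/crop0.png

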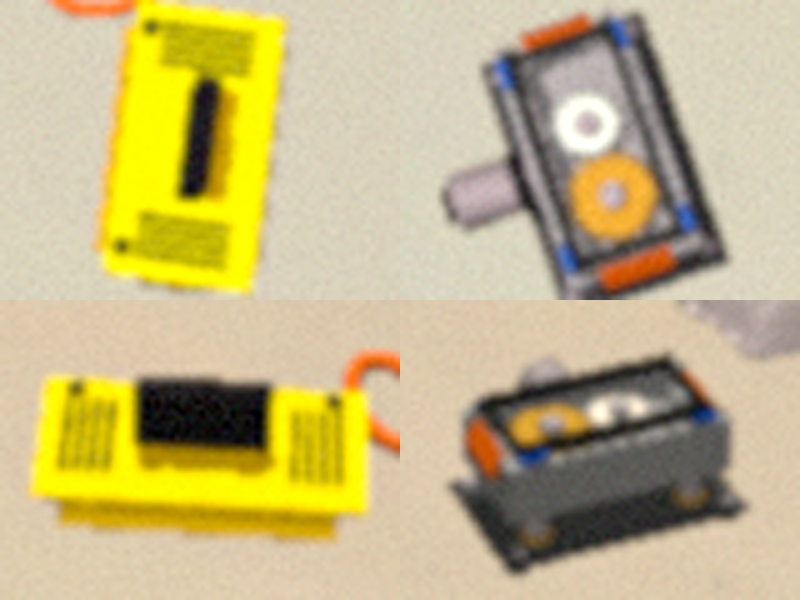

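```bash
cat > m.py <<'E'
from h import *
def blobs(d,box,lo,hi,minA=4):
    u0,v0,u1,v1=box; c=cv2.resize(d['img'][v0:v1,u0:u1],None,fx=4,fy=4,interpolation=cv2.INTER_CUBIC)
    m=cv2.inRange(cv2.cvtColor(c,cv2.COLOR_RGB2HSV),lo,hi)
    n,l,s,ce=cv2.connectedComponentsWithStats(m)
    return [(s[i,4]/16,(ce[i]+.5)/4-.5+[u0,v0]) for i in range(1,n) if s[i,4]/16>=minA], m
ORA=((2,150,60),(14,255,255)); BLU=((108,110,60),(125,255,255)); YEL=((24,150,60),(34,255,255))
E
python3 -c "
from m import *
t=load('top0');s=load('side0')
for d,n,bu,bg in ((t,'top',(232,200,312,280),(360,190,420,270)),(s,'side',(285,210,360,265),(300,292,382,340))):
  for nm,c in (('ora',ORA),('blu',BLU)):
    for a,p in blobs(d,bu,*c)[0]: print(n,nm,a,p.round(2), onz(d,p,.057).round(4)[0])
  b,m=blobs(d,bg,*YEL); k=(np.argwhere(m)[:,::-1]); 
  cn=max(cv2.findContours(m,0,2)[0],key=cv2.contourArea); r=cv2.boxPoints(cv2.minAreaRect(cn)); p=(r+.5)/4-.5+bg[:2]; print(n,'yel',p.round(1).tolist(), onz(d,p,.0235).round(4).tolist(), onz(d,[p.mean(0)],.0235))
  b,m=blobs(d,bg,(0,0,0),(180,255,60),10)
  for a,p in b: print('black',a,p)
"
```

```text
top ora 40.0625 [263.06 214.42] [0.5792 0.1618 0.057 ]
top ora 74.375 [279.07 261.5 ] [0.4681 0.1248 0.057 ]
top blu 11.0 [275.23 214.34] [0.579  0.1335 0.057 ]
top blu 11.3125 [252.75 222.31] [0.5608 0.1858 0.057 ]
top blu 15.125 [288.95 251.24] [0.4916 0.102  0.057 ]
top blu 12.1875 [265.28 259.27] [0.4737 0.1565 0.057 ]
top yel [[368.8, 254.9], [376.0, 199.1], [407.3, 203.1], [400.1, 258.9]] [[0.4847, -0.0854, 0.0235], [0.6203, -0.1069, 0.0235], [0.6091, -0.1818, 0.0235], [0.474, -0.1591, 0.0235]] [[ 0.54645796 -0.13330562  0.0235    ]]
black 103.4375 [389.5923716  227.29629909]
side ora 5.875 [338.22 223.85] [0.5759 0.1596 0.057 ]
side ora 49.125 [296.28 236.23] [0.4687 0.1125 0.057 ]
side blu 7.125 [340.5  229.87] [0.5783 0.1315 0.057 ]
side blu 11.125 [306.32 237.95] [0.4923 0.1029 0.057 ]
side yel [[306.5, 330.6], [308.0, 301.7], [374.9, 305.1], [373.4, 334.0]] [[0.4745, -0.1755, 0.0235], [0.4831, -0.0897, 0.0235], [0.622, -0.1125, 0.0235], [0.604, -0.1961, 0.0235]] [[ 0.54596563 -0.14505488  0.0235    ]]
black 323.5625 [341.0643954  309.49239424]
```

The side and top views agree on a rim height of about z=0.057. The unit is at about (0.526, 0.144) with yaw 0.33. The guard is at (0.5465, -0.133) with yaw -0.16. Moving now.

Call:
{"name": "step_arm", "arguments": {
  "motion": [
    [[0, 0, -1], [0, 0, -0.081]],
    [[0, 0, -1], [0, 0, -0.081]],
    [[-0.496, -0.841, 0], [0, 0, 0]],
    [[-0.496, -0.841, 0], [0, 0, 0]],
    [[-0.496, -0.841, 0], [0, 0, 0]],
    [[-0.496, -0.841, 0], [0, 0, 0]],
    [[-0.496, -0.841, 0], [0, 0, 0]],
    [[-0.496, -0.841, 0], [0, 0, 0]],
    [[-0.496, -0.841, 0], [0, 0, 0]],
    [[-0.496, -0.841, 0], [0, 0, 0]]
  ],
  "gripper": 70,
  "squeeze": 50
}}

```text
time_s: 1.1
tcp_pos: [0.3762, 0.3017, 0.2753]
ee_rot: [-0.253, -3.131, 0.0]
force: [0.8, -0.0, 0.2]
opening: 0.701
gripper_force: 0.0
```

Call:
{"name": "step_arm", "arguments": {
  "motion": [
    [[-0.496, -0.841, 0], [0, 0, 0]],
    [[-0.496, -0.841, 0], [0, 0, 0]],
    [[-0.496, -0.841, 0], [0, 0, 0]],
    [[-0.496, -0.841, 0], [0, 0, 0]],
    [[-0.496, -0.841, 0], [0, 0, 0]],
    [[-0.496, -0.841, 0], [0, 0, 0]],
    [[-0.496, -0.841, 0], [0, 0, 0]],
    [[-0.496, -0.841, 0], [0, 0, 0]],
    [[-0.496, -0.841, 0], [0, 0, 0]],
    [[-0.496, -0.841, 0], [0, 0, 0]]
  ]
}}

```text
time_s: 2.1
tcp_pos: [0.5179, -0.062, 0.2755]
ee_rot: [-0.253, -3.131, -0.0]
force: [1.1, -0.1, 0.7]
opening: 0.699
gripper_force: 0.0
```

Call:
{"name": "step_arm", "arguments": {
  "motion": [
    [[-0.496, -0.841, 0], [0, 0, 0]],
    [[-0.496, -0.841, 0], [0, 0, 0]],
    [[0, 0, 1], [0, 0, 0]],
    [[0, 0, 1], [0, 0, 0]],
    [[0, 0, 1], [0, 0, 0]],
    [[0, 0, 1], [0, 0, 0]],
    [[0, 0, 0.6], [0, 0, 0]],
    [[0, 0, 0], [0, 0, 0]]
  ]
}}

```text
time_s: 2.9
tcp_pos: [0.5434, -0.1327, 0.0882]
ee_rot: [-0.253, -3.125, 0.001]
force: [-0.5, 0.1, 1.3]
opening: 0.699
gripper_force: 0.0
```

```bash
python3 -c "
from m import *
o=observe();print(o['tcp_pos'],o['ee_rot'],o['force'])
d=snap('side','s1');t=snap('top','t1')
p=proj(d,o['tcp_pos'])[0];print(p, proj(d,[.5465,-.133,.0535]),proj(t,o['tcp_pos']))
o=np.hstack([cv2.resize(i[v:v+120,u:u+80],(400,600),interpolation=cv2.INTER_CUBIC) for i,u,v in((d['img'],301,225),(t['img'],350,170))])
cv2.imwrite('pics/c1.png',o[:,:,::-1])"
```

```text
[ 0.54336    -0.13269832  0.0881529 ] [-2.52749553e-01 -3.12498605e+00  9.34602045e-04] [-0.53823313  0.05078169  1.25167636]
[339.39646727 289.37882721] [[340.58122891 302.68867721]] [[391.74118193 225.18239416]]
```

View pics/c1.png

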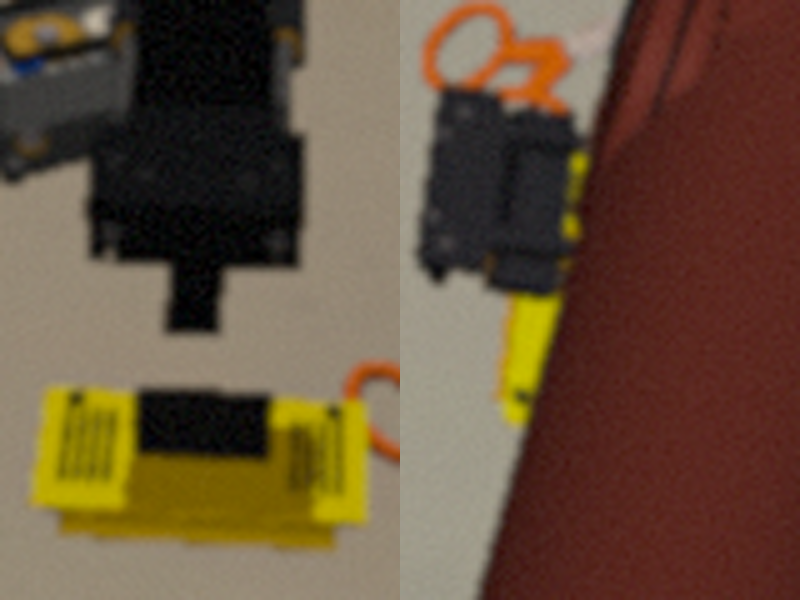

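The finger sits about 2 px left of the rib's middle along its length, so I'll shift 4 mm, descend and grip.

Call:
{"name": "step_arm", "arguments": {
  "motion": [
    [[-0.1, 0, 0.5], [0, 0, 0]],
    [[0, 0, 0.5], [0, 0, 0]],
    [[0, 0, 0.35], [0, 0, 0]],
    [[0, 0, 0.16], [0, 0, 0]],
    [[0, 0, 0], [0, 0, 0]]
  ]
}}

```text
time_s: 3.5
tcp_pos: [0.5501, -0.1339, 0.0313]
ee_rot: [-0.253, -3.131, 0.0]
force: [0.2, -0.3, 0.4]
opening: 0.702
gripper_force: 0.0
```

Call:
{"name": "step_arm", "arguments": {
  "motion": [
    [[0, 0, 0], [0, 0, 0]],
    [[0, 0, 0], [0, 0, 0]],
    [[0, 0, 0], [0, 0, 0]],
    [[0, 0, 0], [0, 0, 0]],
    [[0, 0, 0], [0, 0, 0]],
    [[0, 0, 0], [0, 0, 0]]
  ],
  "gripper": 0
}}

```text
time_s: 4.1
tcp_pos: [0.5501, -0.1339, 0.0312]
ee_rot: [0.253, 3.131, -0.0]
force: [0.6, -0.0, 0.3]
opening: 0.236
gripper_force: 0.0
```

Call:
{"name": "step_arm", "arguments": {
  "motion": [
    [[0, 0, 0], [0, 0, 0]],
    [[0, 0, 0], [0, 0, 0]],
    [[0, 0, 0], [0, 0, 0]],
    [[0, 0, 0], [0, 0, 0]]
  ]
}}

```text
time_s: 4.5
tcp_pos: [0.5501, -0.1339, 0.0312]
ee_rot: [-0.253, -3.131, 0.0]
force: [0.3, 0.0, 0.1]
opening: 0.008
gripper_force: 0.0
```

Call:
{"name": "step_arm", "arguments": {
  "motion": [
    [[0, 0, -0.5], [0, 0, 0]],
    [[0, 0, -1], [0, 0, 0]],
    [[0, 0, -1], [0, 0, 0]],
    [[0, 0, -0.5], [0, 0, 0]],
    [[0, 0, 0], [0, 0, 0]]
  ]
}}

```text
time_s: 5.0
tcp_pos: [0.5519, -0.1344, 0.1544]
ee_rot: [0.253, 3.126, 0.001]
force: [-0.3, -1.0, -0.1]
opening: 0.007
gripper_force: 0.0
```

The gripper closed fully, so the grasp missed. I'll look.

```bash
python3 -c "
from m import *
o=observe();print(o['tcp_pos'],o['force'])
d=snap('side','s2');t=snap('top','t2')
o=np.hstack([cv2.resize(i[v:v+120,u:u+80],(400,600),interpolation=cv2.INTER_CUBIC) for i,u,v in((d['img'],301,225),(t['img'],350,170))])
cv2.imwrite('pics/c2.png',o[:,:,::-1])"
```

```text
[ 0.5519304  -0.13436719  0.15435462] [-0.34074838 -0.95442205 -0.05678001]
```

View pics/c2.png

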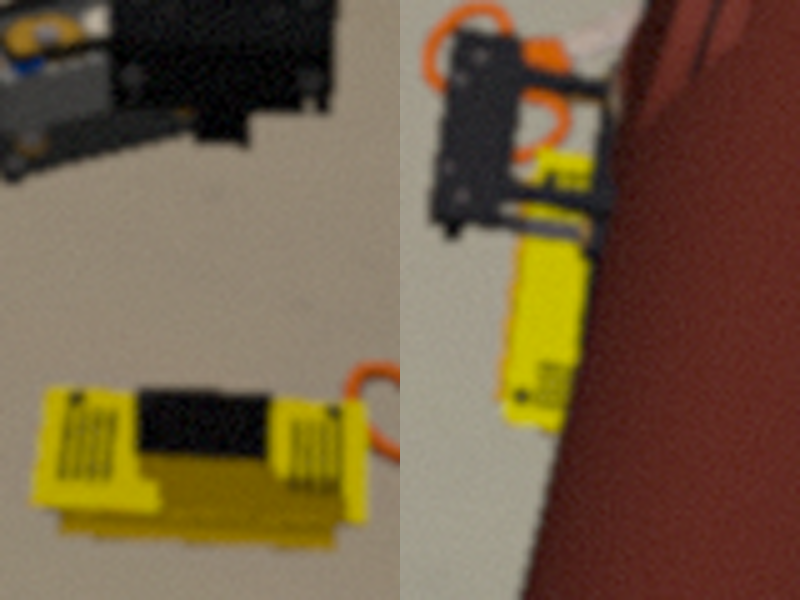

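```bash
python3 -c "
from m import *
d=load('s2');o=observe();p=np.array(o['tcp_pos'])
print(proj(d,p), proj(load('t2'),p))
for q in ([.5465,-.133,.0535],[.5465,-.133,.0235],[.55,-.134,.031]): print(proj(d,[q]),proj(load('t2'),[q]))
t0=load('top0');s0=load('side0')
from scipy.optimize import least_squares
def tri(a,b): return least_squares(lambda X:np.r_[proj(t0,X)[0]-a,proj(s0,X)[0]-b],[.54,-.13,.04])
# plate corners
yt=[[368.8,254.9],[376,199.1],[407.3,203.1],[400.1,258.9]]
# black dots screws: top crop (150,27),(122,246); side crop (75,387),(333,400)
for a,b in (((350+122/5-.4,200+246/5-.4),(301+75/5-.4,287+87/5-.4)),((350+150/5-.4,200+27/5-.4),(301+333/5-.4,287+102/5-.4))):
  r=tri(a,b);print(r.x,r.cost)
"
```

```text
[[343.676633   264.00525889]] [[396.35433186 216.58851022]]
[[340.58122891 302.68867721]] [[389.6588923  226.65288227]]
[[340.24004312 313.798231  ]] [[387.8842682  228.97816448]]
[[342.08576518 311.28597758]] [[388.68737554 226.95286262]]
[ 0.49880314 -0.09833387  0.02339113] 0.01906568471324595
[ 0.60556203 -0.1153781   0.02200748] 0.008342335859124379
```

```bash
python3 -c "
from m import *
d=load('s2');t=load('t2');o=observe();p=np.array(o['tcp_pos'])
x=np.array([-.987,.16,0]);y=np.array([.16,.987,0])
for dz in (0,.028):
  c=p+[0,0,.07+dz]
  print('side end bottom',[proj(d,c+a*x*.0375+b*y*.095)[0].round(1).tolist() for a in(-1,1) for b in(-1,)], 'tip',proj(d,p+[0,0,dz]), 'top +y end',[proj(t,c+a*x*.0375+b*y*.095)[0].round(1).tolist() for a in(-1,1) for b in(1,)])
"
python3 -c "
from h import *
d=load('s2');t=load('t2')
a=cv2.resize(d['img'][130:330,270:430],(480,600),interpolation=cv2.INTER_CUBIC);b=cv2.resize(t['img'][150:270,340:404],(320,600),interpolation=cv2.INTER_CUBIC)
cv2.imwrite('pics/c3.png',cv2.convertScaleAbs(np.hstack([a,b])[:,:,::-1],alpha=2.2))"
```

```text
side end bottom [[365.3, 265.3], [320.4, 263.2]] tip [[343.676633   264.00525889]] top +y end [[357.3, 184.9], [352.3, 220.8]]
side end bottom [[366.2, 251.5], [320.5, 249.6]] tip [[344.0812535  252.02249829]] top +y end [[358.4, 181.1], [353.3, 218.0]]
```

View pics/c3.png

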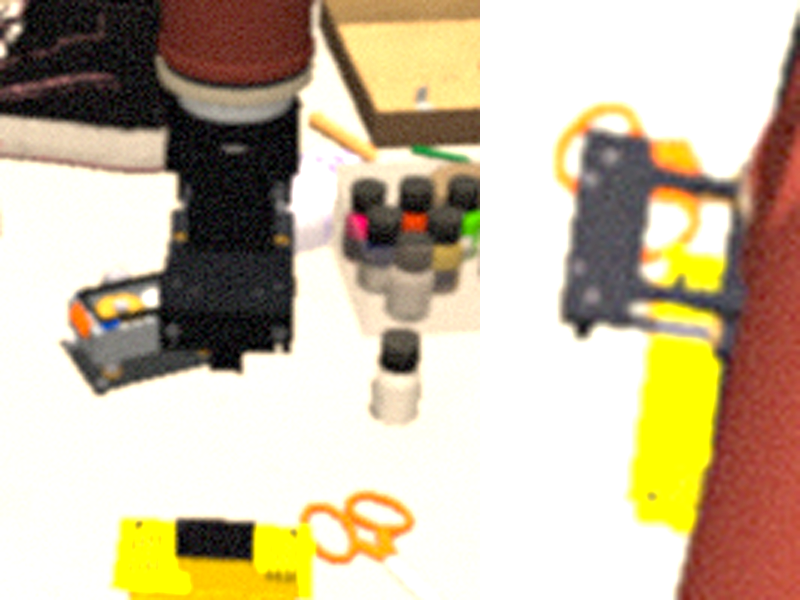

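Both views show the real fingertips about 28 mm higher than reported, and about 4 mm further in x. I'll correct for this, go down above the rib and check again.

Call:
{"name": "step_arm", "arguments": {
  "motion": [
    [[0.22, 0, 0], [0, 0, 0]],
    [[0, 0, 1], [0, 0, 0]],
    [[0, 0, 1], [0, 0, 0]],
    [[0, 0, 0.8], [0, 0, 0]],
    [[0, 0, 0.3], [0, 0, 0]],
    [[0, 0, 0], [0, 0, 0]],
    [[0, 0, 0], [0, 0, 0]]
  ],
  "gripper": 70
}}

```text
time_s: 5.8
tcp_pos: [0.5417, -0.1328, 0.0281]
ee_rot: [0.254, 3.131, -0.0]
force: [0.1, 0.1, 0.8]
opening: 0.56
gripper_force: 0.0
```

```bash
python3 -c "
from m import *
o=observe();p=o['tcp_pos'];print(p,o['ee_rot'],o['force'],o['opening'])
d=snap('side','s3');t=snap('top','t3')
print(proj(d,p),proj(t,p))
o=np.hstack([cv2.resize(i[v:v+100,u:u+80],(400,500),interpolation=cv2.INTER_CUBIC) for i,u,v in((d['img'],301,245),(t['img'],340,170))])
cv2.imwrite('pics/c4.png',cv2.convertScaleAbs(o[:,:,::-1],alpha=2))"
```

```text
[ 0.54166219 -0.13279044  0.02805739] [ 2.53716661e-01  3.13077444e+00 -4.31322765e-04] [0.13624803 0.10035264 0.79872908] 0.5598232967801019
[[337.9300503  312.20148497]] [[388.13410739 230.63317274]]
```

View pics/c4.png

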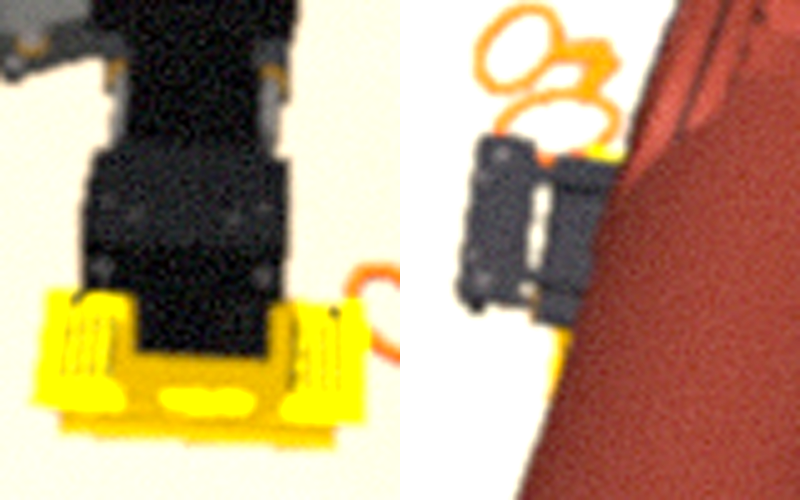

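The near fingertip still isn't below the rib's lower edge (v≈316), which fits the 28 mm offset. I'll keep descending under force watch.

Call:
{"name": "step_arm", "arguments": {
  "motion": [
    [[0, 0, 0.1], [0, 0, 0]],
    [[0, 0, 0.1], [0, 0, 0]],
    [[0, 0, 0.1], [0, 0, 0]],
    [[0, 0, 0], [0, 0, 0]]
  ]
}}

```text
time_s: 6.3
tcp_pos: [0.5409, -0.1323, 0.0146]
ee_rot: [-0.253, -3.13, 0.0]
force: [-0.9, 0.1, 0.5]
opening: 0.7
gripper_force: 0.0
```

Call:
{"name": "step_arm", "arguments": {
  "motion": [
    [[0, 0, 0.1], [0, 0, 0]],
    [[0, 0, 0.1], [0, 0, 0]],
    [[0, 0, 0], [0, 0, 0]]
  ]
}}

```text
time_s: 6.6
tcp_pos: [0.5409, -0.1324, 0.0065]
ee_rot: [-0.253, -3.13, 0.0]
force: [0.1, 0.3, -0.0]
opening: 0.698
gripper_force: 0.0
```

No contact, which confirms the offset. I'll close now.

Call:
{"name": "step_arm", "arguments": {
  "motion": [
    [[0, 0, 0.1], [0, 0, 0]],
    [[0, 0, 0], [0, 0, 0]],
    [[0, 0, 0], [0, 0, 0]],
    [[0, 0, 0], [0, 0, 0]],
    [[0, 0, 0], [0, 0, 0]],
    [[0, 0, 0], [0, 0, 0]],
    [[0, 0, 0], [0, 0, 0]],
    [[0, 0, 0], [0, 0, 0]],
    [[0, 0, 0], [0, 0, 0]],
    [[0, 0, 0], [0, 0, 0]]
  ],
  "gripper": 0
}}

```text
time_s: 7.6
tcp_pos: [0.5412, -0.1324, 0.0031]
ee_rot: [-0.253, -3.131, 0.0]
force: [0.0, -0.3, -0.2]
opening: 0.129
gripper_force: 50.0
```

```bash
cat > fit.py <<'E'
from m import *
from scipy.optimize import least_squares
def shift(a,b,box):
    u0,v0,u1,v1=box; k=lambda d:cv2.resize(d['img'],None,fx=4,fy=4,interpolation=cv2.INTER_CUBIC)
    T=k(a)[v0*4:v1*4,u0*4:u1*4]; S=k(b)[(v0-8)*4:(v1+8)*4,(u0-8)*4:(u1+8)*4]
    r=cv2.matchTemplate(S,T,cv2.TM_CCOEFF_NORMED); _,q,_,l=cv2.minMaxLoc(r); return np.array(l)/4-8,q
E
python3 -c "
from fit import *
a=load('side0');b=snap('side','s4')
for bx in ((303,300,318,333),(362,303,380,337),(308,325,372,340)): print(shift(a,b,bx))
d=a
p=[.5475,-.133,.0235]
for e in ([.01,0,0],[0,.01,0],[0,0,.01]): print(proj(d,np.add(p,e))-proj(d,p))
"
```

```text
(array([-0.5 , -0.25]), 0.9573889970779419)
(array([-0.25, -0.5 ]), 0.9882568717002869)
(array([ 0.25, -0.5 ]), 0.8897681832313538)
[[ 4.83847442 -0.28253823]]
[[-0.58404792 -3.27992673]]
[[ 0.11503606 -3.66275237]]
```

Call:
{"name": "step_arm", "arguments": {
  "motion": [
    [[0, 0, -0.5], [0, 0, 0]],
    [[0, 0, -0.8], [0, 0, 0]],
    [[0, 0, -0.8], [0, 0, 0]],
    [[0, 0, -0.55], [0, 0, 0]],
    [[0, 0, 0], [0, 0, -0.078]],
    [[0, 0, 0], [0, 0, -0.078]],
    [[0, 0, 0], [0, 0, -0.078]],
    [[0, 0, 0], [0, 0, -0.0785]],
    [[0, 0, 0], [0, 0, 0]]
  ]
}}

```text
time_s: 8.55
tcp_pos: [0.5412, -0.1325, 0.1091]
ee_rot: [0.518, -3.099, -0.0]
force: [0.3, -0.5, -1.3]
opening: 0.131
gripper_force: 50.0
```

Call:
{"name": "step_arm", "arguments": {
  "motion": [
    [[-0.217, 0.828, 0], [0, 0, 0]],
    [[-0.217, 0.828, 0], [0, 0, 0]],
    [[-0.217, 0.828, 0], [0, 0, 0]],
    [[-0.217, 0.828, 0], [0, 0, 0]],
    [[-0.217, 0.828, 0], [0, 0, 0]],
    [[-0.217, 0.828, 0], [0, 0, 0]],
    [[-0.217, 0.828, 0], [0, 0, 0]],
    [[-0.217, 0.828, 0], [0, 0, 0]],
    [[0, 0, 0], [0, 0, 0]],
    [[0, 0, 0], [0, 0, 0]]
  ]
}}

```text
time_s: 9.55
tcp_pos: [0.5211, 0.1412, 0.1089]
ee_rot: [0.513, -3.099, 0.001]
force: [0.9, -0.9, -1.9]
opening: 0.134
gripper_force: 50.0
```

```bash
python3 -c "
from m import *
o=observe();p=o['tcp_pos'];print(p,o['ee_rot'],o['force'],o['opening'])
d=snap('side','s5');t=snap('top','t5')
o=np.hstack([cv2.resize(i[v:v+100,u:u+w],(w*5,500),interpolation=cv2.INTER_CUBIC) for i,u,v,w in((d['img'],275,170,90),(t['img'],230,190,70))])
cv2.imwrite('pics/c5.png',cv2.convertScaleAbs(o[:,:,::-1],alpha=1.7))"
```

```text
[0.52109418 0.14119914 0.10894947] [ 5.13419474e-01 -3.09893278e+00  6.79043050e-04] [ 0.88225907 -0.8990026  -1.8909402 ] 0.1342362458042914
```

View pics/c5.png

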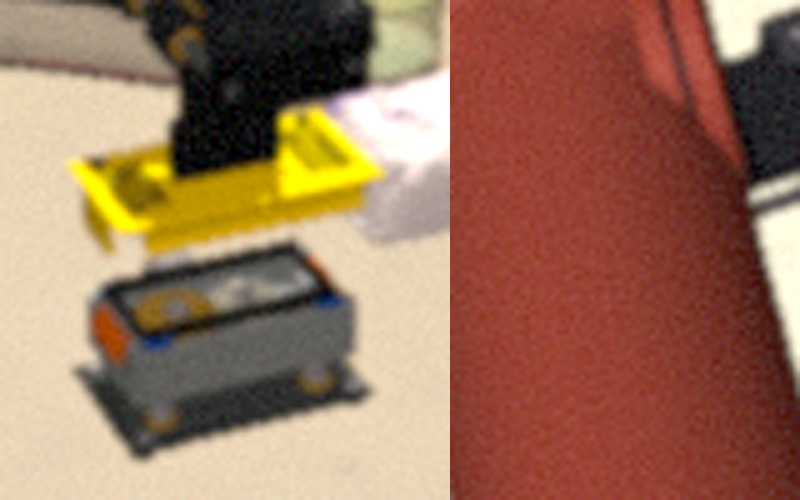

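```bash
cat > gf.py <<'E'
from fit import *
YB=((17,130,45),(35,255,255))
def hullpts(d,box):
    m=blobs(d,box,*YB)[1]; n,l,s,c=cv2.connectedComponentsWithStats(m)
    k=np.isin(l,[i for i in range(1,n) if s[i,4]>=16*8]).astype(np.uint8)
    p=np.argwhere(k)[:,::-1]; h=cv2.convexHull(p.astype(np.int32))[:,0]; return (h+.5)/4-.5+box[:2]
def model(pose,w,wl,ll,xa,top=True):
    x,y,yaw,z,ph,th=pose; P=[]
    for a in(-1,1):
        for b in(-1,1): P+=[[a*.068,b*w,.003],[a*.068,b*w,0],[a*ll,b*wl,-.012],[a*xa,b*.015,-.0205]]
    c,s=np.cos(yaw),np.sin(yaw); P=np.array(P)
    P[:,2]+=-th*P[:,0]+ph*P[:,1]
    return P@np.array([[c,s,0],[-s,c,0],[0,0,1]])+[x,y,z]
def sup(p,ang):
    return (p@np.c_[np.cos(ang),np.sin(ang)].T).max(0)
AA=np.radians(np.arange(0,360,5)); AS=np.radians(np.arange(-40,221,5))
E
python3 -c "
from gf import *
t=load('top0');s=load('side0');s5=load('s5')
ht=hullpts(t,(362,190,416,270));hs=hullpts(s,(300,292,382,342));h5=hullpts(s5,(284,180,358,222))
for h in(ht,hs,h5): print(h.min(0),h.max(0))
def res(q):
    g=model((q[0],q[1],q[2],.0205,0,0),*q[3:7])
    return np.r_[sup(proj(t,g),AA)-sup(ht,AA),sup(proj(s,g+[q[7],q[8],0]),AS)-sup(hs,AS),(q[7:9])/.003]
r=least_squares(res,[.5475,-.133,-.16,.038,.042,.066,.067,0,0],loss='soft_l1',bounds=([.4,-.2,-.5,.036,.036,.04,.06,-.01,-.01],[.6,0,.5,.043,.0435,.068,.069,.01,.01]))
print(r.x.round(4),np.abs(r.fun).mean().round(2)); dims=r.x[3:7]; e=r.x[7:9]
def r5(q):
    g=model((q[0],q[1],q[2],q[3],q[4],q[5]),*dims)
    return np.r_[sup(proj(s5,g+[e[0],e[1],0]),AS)-sup(h5,AS),(q[3]-.1263)/.001,(q[4:])/.02]
r=least_squares(r5,[.5263,.1444,.33,.1263,0,0],loss='soft_l1');print(r.x.round(4),np.abs(r.fun).mean().round(2)); J=np.linalg.inv(r.jac.T@r.jac);print(np.sqrt(np.diag(J)).round(4))
print((np.degrees(AS[::4])).astype(int),r.fun[:len(AS)][::4].round(1))
"
```

```text
[368.875 198.375] [406.625 258.125]
[306.375 301.875] [375.125 334.375]
[288.375 190.875] [350.875 220.375]
[ 0.5489 -0.1341 -0.1627  0.036   0.0388  0.0547  0.0669 -0.001   0.0007] 0.49
[ 0.5289  0.1466  0.2525  0.1249 -0.0093 -0.0276] 0.47
[0.0006 0.0036 0.0331 0.0021 0.0202 0.0159]
[-40 -20   0  20  40  59  80 100 119 140 160 180 200 220] [ 0.5  0.6  0.7  0.7  0.   0.  -0.8 -0.1  0.2  0.4  0.4  0.4  0.9  1.3]
```

```bash
python3 -c "
from gf import *
s5=load('s5');h5=hullpts(s5,(284,180,358,222))
for dims,e in (((.036,.0388,.0547,.0669),(-.001,.0007)),((.038,.0415,.06,.0675),(0,0))):
  def r5(q):
    g=model(q,*dims)
    return np.r_[sup(proj(s5,g+[e[0],e[1],0]),AS)-sup(h5,AS),(q[3]-.1263)/.001,(q[4:])/.004,(q[2]-.328)/.015]
  r=least_squares(r5,[.5263,.1444,.33,.1263,0,0],loss='soft_l1');print(r.x.round(4),np.abs(r.fun).mean().round(2))
# screw dots in guard frame
c0=np.array([.5475,-.1325]);R=lambda a:np.array([[np.cos(a),-np.sin(a)],[np.sin(a),np.cos(a)]])
for x,y in ((.4988,-.0983),(.6056,-.1154)):
  q=R(.161)@(np.array([x,y])-c0); print('dot',q.round(4), proj(s5,np.r_[R(.328)@q+[.5263,.1444],.1293]), proj(s5,np.r_[R(.328+np.pi)@q+[.5263,.1444],.1293]))
i=cv2.resize(s5['img'][185:225,280:360],None,fx=10,fy=10,interpolation=cv2.INTER_CUBIC); i=cv2.convertScaleAbs(i[:,:,::-1],alpha=1.8)
def P(p): return tuple(int(v) for v in ((np.array(p)-[280,185]+.5)*10-.5))
g=model((.5263,.1444,.328,.1263,0,0),.038,.0415,.06,.0675)
for p in proj(s5,g): cv2.drawMarker(i,P(p),(255,0,255),0,14,1)
j=cv2.convertScaleAbs(cv2.resize(load('side0')['img'][297:341,300:380],None,fx=10,fy=4.5,interpolation=cv2.INTER_CUBIC)[:,:,::-1],alpha=1.5)
gg=model((.5475,-.1325-.0005,-.161,.0205,0,0),.038,.0415,.06,.0675)
for p in proj(load('side0'),gg): cv2.drawMarker(j,(int((p[0]-300+.5)*10),int((p[1]-297+.5)*4.5)),(255,0,255),0,14,1)
cv2.imwrite('pics/c6.png',np.vstack([i,j]))
"
```

```text
[ 5.289e-01  1.474e-01  3.248e-01  1.241e-01 -3.000e-04 -5.000e-04] 0.48
[ 0.5276  0.1559  0.3266  0.1215 -0.0008 -0.0021] 0.77
dot [-0.0536  0.026 ] [[294.07483265 202.00669246]] [[343.89672655 202.93000515]]
dot [0.0546 0.0262] [[334.99297662 193.21851278]] [[301.8515491  212.32713596]]
```

View pics/c6.png

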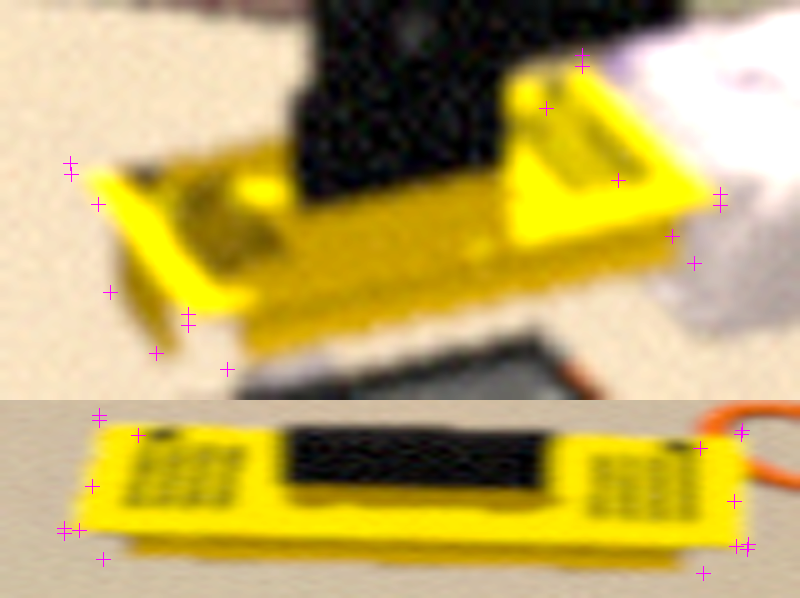

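The overlay shows the guard about 1.5 mm too far in +x and good in y and yaw (dots at (294.4,202.1) and (335.2,193.9), predicted within 0.5 px). I'll correct that and lower it.

Call:
{"name": "step_arm", "arguments": {
  "motion": [
    [[0.04, 0.013, 0.4], [0, 0, 0]],
    [[0, 0, 0.4], [0, 0, 0]],
    [[0, 0, 0.25], [0, 0, 0]],
    [[0, 0, 0.1], [0, 0, 0]],
    [[0, 0, 0], [0, 0, 0]],
    [[0, 0, 0], [0, 0, 0]]
  ]
}}

```text
time_s: 10.25
tcp_pos: [0.5201, 0.1405, 0.0637]
ee_rot: [-0.514, 3.099, 0.0]
force: [0.2, -0.7, -0.3]
opening: 0.135
gripper_force: 50.0
```

Call:
{"name": "step_arm", "arguments": {
  "motion": [
    [[0, 0, 0.06], [0, 0, 0]],
    [[0, 0, 0.06], [0, 0, 0]],
    [[0, 0, 0.05], [0, 0, 0]],
    [[0, 0, 0], [0, 0, 0]],
    [[0, 0, 0], [0, 0, 0]]
  ]
}}

```text
time_s: 10.75
tcp_pos: [0.5196, 0.1407, 0.0563]
ee_rot: [0.515, -3.099, 0.0]
force: [-0.7, 0.7, -1.4]
opening: 0.132
gripper_force: 50.0
```

Call:
{"name": "step_arm", "arguments": {
  "motion": [
    [[0, 0, 0.04], [0, 0, 0]],
    [[0, 0, 0.04], [0, 0, 0]],
    [[0, 0, 0], [0, 0, 0]],
    [[0, 0, 0], [0, 0, 0]]
  ]
}}

```text
time_s: 11.15
tcp_pos: [0.5199, 0.1408, 0.0533]
ee_rot: [-0.515, 3.098, 0.0]
force: [1.3, 0.6, -1.7]
opening: 0.132
gripper_force: 50.0
```

Call:
{"name": "step_arm", "arguments": {
  "motion": [
    [[0, 0, 0.04], [0, 0, 0]],
    [[0, 0, 0], [0, 0, 0]],
    [[0, 0, 0], [0, 0, 0]]
  ]
}}

```text
time_s: 11.45
tcp_pos: [0.52, 0.1408, 0.0519]
ee_rot: [-0.515, 3.098, 0.0]
force: [-0.1, 0.6, 5.2]
opening: 0.131
gripper_force: 50.0
```

Call:
{"name": "step_arm", "arguments": {
  "motion": [
    [[0, 0, 0.04], [0, 0, 0]],
    [[0, 0, 0], [0, 0, 0]],
    [[0, 0, 0], [0, 0, 0]]
  ]
}}

```text
time_s: 11.75
tcp_pos: [0.5201, 0.1408, 0.0505]
ee_rot: [-0.515, 3.098, 0.0]
force: [1.0, 0.7, 5.9]
opening: 0.132
gripper_force: 50.0
```

```bash
python3 -c "
from h import *
o=observe();print(o['force'],o['moment'],o['tcp_pos'])"
```

```text
[1.01290951 0.73932425 5.86786086] [0.01085893 0.01889132 0.03225972] [0.5201285  0.14081674 0.05047066]
```

Call:
{"name": "step_arm", "arguments": {
  "motion": [
    [[0, 0, 0.04], [0, 0, 0]],
    [[0, 0, 0], [0, 0, 0]],
    [[0, 0, 0], [0, 0, 0]]
  ]
}}

```text
time_s: 12.05
tcp_pos: [0.5204, 0.1409, 0.0492]
ee_rot: [-0.515, 3.098, 0.001]
force: [-0.2, -0.4, 7.7]
opening: 0.135
gripper_force: 50.0
```

Call:
{"name": "step_arm", "arguments": {
  "motion": [
    [[0, 0, 0.04], [0, 0, 0]],
    [[0, 0, 0], [0, 0, 0]],
    [[0, 0, 0], [0, 0, 0]]
  ]
}}

```text
time_s: 12.35
tcp_pos: [0.5197, 0.1407, 0.0468]
ee_rot: [-0.515, 3.099, -0.0]
force: [1.3, -0.5, 4.0]
opening: 0.131
gripper_force: 50.0
```

```bash
python3 -c "
from h import *
o=observe();print(o['force'],o['moment'],o['tcp_pos'])"
```

```text
[ 1.3129774  -0.45238666  4.01866502] [ 0.11296855 -0.16101251  0.02063923] [0.51972392 0.14071335 0.04681305]
```

Call:
{"name": "step_arm", "arguments": {
  "motion": [
    [[0, 0, 0.03], [0, 0, 0]],
    [[0, 0, 0], [0, 0, 0]],
    [[0, 0, 0], [0, 0, 0]]
  ]
}}

```text
time_s: 12.65
tcp_pos: [0.5198, 0.1407, 0.0456]
ee_rot: [-0.515, 3.099, -0.0]
force: [0.6, 0.4, 4.8]
opening: 0.133
gripper_force: 50.0
```

Call:
{"name": "step_arm", "arguments": {
  "motion": [
    [[0, 0, 0.03], [0, 0, 0]],
    [[0, 0, 0], [0, 0, 0]],
    [[0, 0, 0], [0, 0, 0]]
  ]
}}

```text
time_s: 12.95
tcp_pos: [0.5199, 0.1407, 0.0444]
ee_rot: [-0.515, 3.099, 0.0]
force: [0.9, 0.6, 4.2]
opening: 0.133
gripper_force: 50.0
```

Call:
{"name": "step_arm", "arguments": {
  "motion": [
    [[0, 0, 0.03], [0, 0, 0]],
    [[0, 0, 0], [0, 0, 0]],
    [[0, 0, 0], [0, 0, 0]]
  ]
}}

```text
time_s: 13.25
tcp_pos: [0.5198, 0.1407, 0.0432]
ee_rot: [-0.515, 3.099, 0.0]
force: [1.5, 0.1, 6.5]
opening: 0.137
gripper_force: 50.0
```

Call:
{"name": "step_arm", "arguments": {
  "motion": [
    [[0, 0, 0.025], [0, 0, 0]],
    [[0, 0, 0], [0, 0, 0]],
    [[0, 0, 0], [0, 0, 0]]
  ]
}}

```text
time_s: 13.55
tcp_pos: [0.5199, 0.1407, 0.0424]
ee_rot: [-0.515, 3.099, 0.0]
force: [0.1, -0.1, 7.0]
opening: 0.134
gripper_force: 50.0
```

Call:
{"name": "step_arm", "arguments": {
  "motion": [
    [[0, 0, 0.02], [0, 0, 0]],
    [[0, 0, 0], [0, 0, 0]],
    [[0, 0, 0], [0, 0, 0]]
  ]
}}

```text
time_s: 13.85
tcp_pos: [0.5199, 0.1408, 0.042]
ee_rot: [-0.515, 3.099, 0.001]
force: [0.1, -1.2, 11.5]
opening: 0.135
gripper_force: 50.0
```

Call:
{"name": "step_arm", "arguments": {
  "motion": [
    [[0, 0, 0.015], [0, 0, 0]],
    [[0, 0, 0], [0, 0, 0]],
    [[0, 0, 0], [0, 0, 0]]
  ]
}}

```text
time_s: 14.15
tcp_pos: [0.5199, 0.1407, 0.0417]
ee_rot: [-0.515, 3.099, 0.001]
force: [-3.2, -1.2, 14.7]
opening: 0.136
gripper_force: 50.0
```

Call:
{"name": "step_arm", "arguments": {
  "motion": [
    [[0, 0, 0.01], [0, 0, 0]],
    [[0, 0, 0], [0, 0, 0]],
    [[0, 0, 0], [0, 0, 0]]
  ]
}}

```text
time_s: 14.45
tcp_pos: [0.5199, 0.1407, 0.0416]
ee_rot: [-0.515, 3.099, 0.001]
force: [-4.5, -1.2, 18.5]
opening: 0.136
gripper_force: 50.0
```

```bash
python3 -c "
from h import *
o=observe();print(o['force'],o['moment'],o['tcp_pos'],o['ee_rot'])"
```

```text
[-4.45726266 -1.23918487 18.51612905] [-0.21297057  1.0697629   0.02908883] [0.51988306 0.14074349 0.04155509] [-5.14874653e-01  3.09882562e+00  1.04194777e-03]
```

Force is building up at the -x end, with a moment of about 1 N m. I'll use the last picture to check tilt and which end is down.

```bash
python3 -c "
from gf import *
s=snap('side','s6')
i=cv2.resize(s['img'][205:265,280:360],None,fx=10,fy=10,interpolation=cv2.INTER_CUBIC); i=cv2.convertScaleAbs(i[:,:,::-1],alpha=1.8)
g=model((.5263,.1444,.328,.059,0,0),.036,.0388,.0547,.0669)
for p in proj(s,g): cv2.drawMarker(i,tuple(int(v) for v in ((p-[280,205]+.5)*10)),(255,0,255),0,14,1)
cv2.imwrite('pics/c7.png',i)
h=hullpts(s,(280,205,360,262))
for st in (.03,.003):
  def r5(q):
    g=model(q,.036,.0388,.0547,.0669)
    return np.r_[sup(proj(s,g+[-.001,.0007,0]),AS)-sup(h,AS),(q[3]-.059)/.001,q[4]/.004,q[5]/st,(q[2]-.328)/.01]
  r=least_squares(r5,[.5263,.1444,.33,.059,0,0],loss='soft_l1');print(r.x.round(4),np.abs(r.fun).mean().round(2))
"
```

```text
[ 5.267e-01  1.419e-01  3.241e-01  5.760e-02 -3.000e-04 -2.300e-02] 0.58
[ 0.5264  0.1411  0.3307  0.0579 -0.0007 -0.0013] 0.61
```

View pics/c7.png

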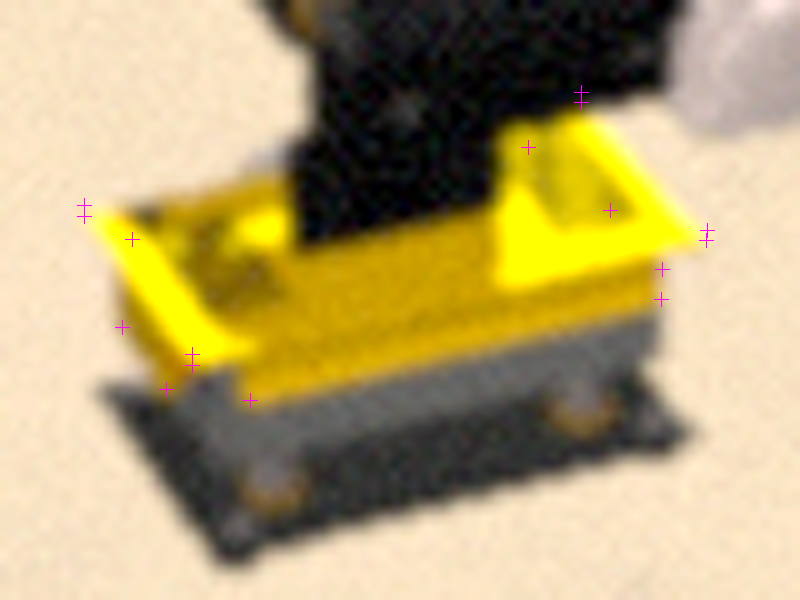

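Both ends look nearly down and the guard is centred. The lateral force (-4.6 N along the housing) suggests the +x end has snapped while the -x strip is still pushed in. I'll ease the -x end down a little.

Call:
{"name": "step_arm", "arguments": {
  "motion": [
    [[0.01, 0, 0], [0, -0.006, 0]],
    [[0, 0, 0], [0, 0, 0]],
    [[0, 0, 0], [0, 0, 0]]
  ]
}}

```text
time_s: 14.8
tcp_pos: [0.5202, 0.1409, 0.0417]
ee_rot: [-0.513, 3.088, 0.004]
force: [-1.3, -0.8, 16.9]
opening: 0.131
gripper_force: 50.0
```

```bash
python3 -c "
from h import *
o=observe();print(o['force'],o['moment'],o['tcp_pos'],o['ee_rot'])"
```

```text
[-1.32686755 -0.78531713 16.89866363] [-0.09755035  0.63751781 -0.00302193] [0.52017297 0.14085105 0.04169646] [-0.51329333  3.08813308  0.00365024]
```

```bash
python3 -c "
from h import *
for r in ([-.515,3.0988,.001],[-.51329,3.08813,.00365]): print(cv2.Rodrigues(np.array(r))[0].round(4))"
```

```text
[[-9.462e-01 -3.235e-01  2.000e-04]
 [-3.235e-01  9.462e-01  7.000e-04]
 [-4.000e-04  6.000e-04 -1.000e+00]]
[[-9.462e-01 -3.235e-01  1.060e-02]
 [-3.235e-01  9.462e-01  4.100e-03]
 [-1.130e-02  5.000e-04 -9.999e-01]]
```

Call:
{"name": "step_arm", "arguments": {
  "motion": [
    [[0, 0, 0.008], [0, 0, 0]],
    [[0, 0, 0], [0, 0, 0]],
    [[0, 0, 0], [0, 0, 0]]
  ]
}}

```text
time_s: 15.1
tcp_pos: [0.5202, 0.1408, 0.0415]
ee_rot: [-0.513, 3.088, 0.004]
force: [-1.8, -1.7, 18.8]
opening: 0.129
gripper_force: 50.0
```

Call:
{"name": "step_arm", "arguments": {
  "motion": [
    [[0, 0, 0], [0, 0.006, 0]],
    [[0, 0, 0], [0, 0, 0]],
    [[0, 0, 0], [0, 0, 0]]
  ]
}}

```text
time_s: 15.4
tcp_pos: [0.5199, 0.1407, 0.0415]
ee_rot: [-0.515, 3.098, 0.001]
force: [-4.6, -0.9, 21.1]
opening: 0.134
gripper_force: 50.0
```

```bash
python3 -c "
from h import *
o=observe();print(o['force'],o['moment'],o['tcp_pos'],o['ee_rot'])"
```

```text
[-4.63827504 -0.87862857 21.13301608] [-0.17019835  1.01792496  0.02466848] [0.51990285 0.14071933 0.04150447] [-5.14770811e-01  3.09815446e+00  1.21612240e-03]
```

Call:
{"name": "step_arm", "arguments": {
  "motion": [
    [[0, 0, -0.02], [0, 0, 0]],
    [[0, 0, 0], [0, 0, 0]],
    [[0, 0, 0], [0, 0, 0]]
  ]
}}

```text
time_s: 15.7
tcp_pos: [0.5199, 0.1407, 0.0418]
ee_rot: [-0.515, 3.098, 0.001]
force: [-2.2, -0.2, 14.5]
opening: 0.131
gripper_force: 50.0
```

Call:
{"name": "step_arm", "arguments": {
  "motion": [
    [[0, 0, -0.02], [0, 0, 0]],
    [[0, 0, 0], [0, 0, 0]],
    [[0, 0, 0], [0, 0, 0]]
  ]
}}

```text
time_s: 16.0
tcp_pos: [0.5199, 0.1408, 0.0422]
ee_rot: [-0.515, 3.098, 0.001]
force: [1.1, 0.1, 9.1]
opening: 0.136
gripper_force: 50.0
```

```bash
python3 -c "
from h import *
o=observe();print(o['force'],o['moment'],o['tcp_pos'],o['ee_rot'])"
```

```text
[1.08181375 0.10290483 9.10731404] [ 0.1458179  -0.21849663 -0.02642344] [0.5198894  0.14075943 0.04216087] [-5.14966003e-01  3.09787354e+00  5.03753703e-04]
```

Call:
{"name": "step_arm", "arguments": {
  "motion": [
    [[0, 0, -0.025], [0, 0, 0]],
    [[0, 0, 0], [0, 0, 0]],
    [[0, 0, 0], [0, 0, 0]]
  ]
}}

```text
time_s: 16.3
tcp_pos: [0.5199, 0.1408, 0.043]
ee_rot: [-0.515, 3.098, 0.0]
force: [1.9, 0.6, 5.4]
opening: 0.134
gripper_force: 50.0
```

Call:
{"name": "step_arm", "arguments": {
  "motion": [
    [[0, 0, -0.025], [0, 0, 0]],
    [[0, 0, 0], [0, 0, 0]],
    [[0, 0, 0], [0, 0, 0]]
  ]
}}

```text
time_s: 16.6
tcp_pos: [0.5197, 0.1407, 0.0434]
ee_rot: [-0.515, 3.098, -0.0]
force: [4.8, 0.8, -1.0]
opening: 0.133
gripper_force: 50.0
```

```bash
python3 -c "
from h import *
o=observe();print(o['force'],o['moment'],o['tcp_pos'],o['ee_rot'])"
```

```text
[ 4.77453626  0.8177917  -0.95754883] [ 0.36469919 -1.04732758  0.0254336 ] [0.51974605 0.14069971 0.04344867] [-5.15204723e-01  3.09808385e+00 -2.16361718e-04]
```

Vertical force is balanced: the seal takes 10 N at home, pulling up meets firm resistance, and no off-centre moment remains. Both ends are therefore held. Releasing.

Call:
{"name": "step_arm", "arguments": {
  "motion": [
    [[0, 0, 0.005], [0, 0, 0]],
    [[0, 0, 0], [0, 0, 0]],
    [[0, 0, 0], [0, 0, 0]],
    [[0, 0, 0], [0, 0, 0]],
    [[0, 0, 0], [0, 0, 0]]
  ],
  "gripper": 45
}}

```text
time_s: 17.1
tcp_pos: [0.519, 0.1405, 0.0433]
ee_rot: [0.515, -3.099, 0.0]
force: [0.7, 0.1, -0.3]
opening: 0.437
gripper_force: 0.0
```

Call:
{"name": "step_arm", "arguments": {
  "motion": [
    [[0, 0, -0.3], [0, 0, 0]],
    [[0, 0, -0.8], [0, 0, 0]],
    [[0, 0, -1], [0, 0, 0]],
    [[0, 0, -1], [0, 0, 0]],
    [[0, 0, -0.5], [0, 0, 0]],
    [[0, 0, 0], [0, 0, 0]],
    [[0, 0, 0], [0, 0, 0]]
  ]
}}

```text
time_s: 17.8
tcp_pos: [0.5193, 0.1406, 0.1879]
ee_rot: [-0.515, 3.098, 0.001]
force: [-0.5, 0.2, 0.1]
opening: 0.448
gripper_force: 0.0
```

```bash
python3 -c "
from gf import *
print(observe()['force'])
s=snap('side','s7')
h=hullpts(s,(280,205,360,262))
for st in (.03,.003):
  def r5(q):
    g=model(q,.036,.0388,.0547,.0669)
    return np.r_[sup(proj(s,g+[-.001,.0007,0]),AS)-sup(h,AS),(q[3]-.058)/.001,q[4]/.004,q[5]/st,(q[2]-.328)/.01]
  r=least_squares(r5,[.5263,.1444,.33,.058,0,0],loss='soft_l1');print(r.x.round(4),np.abs(r.fun).mean().round(2))
a=load('s6')
for bx in ((286,222,302,245),(335,222,352,242),(300,235,350,248)): print(shift(a,s,bx))
for a,p in blobs(s,(280,205,360,265),*ORA)[0]: print(a,p)
"
```

```text
[-0.53665882  0.22219839  0.07798068]
[ 0.5273  0.1467  0.3265  0.0569 -0.     -0.0089] 0.45
[ 5.272e-01  1.465e-01  3.288e-01  5.700e-02 -2.000e-04 -5.000e-04] 0.45
(array([ 0. , -0.5]), 0.8377692103385925)
(array([ 0. , -0.5]), 0.9890760779380798)
(array([-0.25, -0.5 ]), 0.9695782661437988)
```

After release both ends rose equally, about 1 mm, as expected for a snapped guard, and it is level. Handing in.

```bash
python3 -c "
from rig import finish_job
print(finish_job())"
```

```text
the job is handed in; nothing more can be done
None
```

The yellow guard is back on the gear drive and the job is handed in, though no verdict came back. By force and camera readings it is home, level, snapped at both ends and released, and I didn't go near the bottles (not re-measured afterwards).

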